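# Roll the long vial onto the reader's line

## Robot

A 6-joint arm with a two-finger parallel gripper is mounted at the origin on a cart in front of the work surface, level with it; the furniture and walls round the work are solid. World frame = base frame: x ahead of the robot, y to its left, z up, the work surface at z = 0. Lengths are in m, angles in rad, forces in N, time in s.
With the tool pointing down it reaches from about 0.35 to 0.725 m from the base axis. Payload 6 kg.
Tool frame: the origin (TCP) lies between the finger pads; the fingertips stand 19 mm ahead of it and the grasp point (between the pads) is the TCP; z points along the fingers, y is the line along which they close (so a half turn about z gives the same grasp; the last joint's range is limited). The gripper opens to 85 mm and grips with 20 to 120 N. Pads are 22 mm wide; open, the fingers measure 114 mm over their backs; the gripper's body (76 mm by 85 mm) begins 54 mm behind the grasp point. The pads swing forward as they close: fully open they stand 13 mm farther back than shut.
Start: joints at [1.511, 0.04, 0.085, 0, -1.615, -0.334], TCP at [0.23, 0.554, 0.25] pointing down, gripper open.
Joint ranges: [-2.56, 2.56], [-1.29, 2.01], [-1.08, 1.49], [-3.29, 1.98], [-2.81, -0.18], [-2.99, 2.99]. Speed limits (rad/s): [2.57, 2.57, 3.01, 3.14, 3.14, 3.14].

## Interface

Orientations are given as a rotation vector (axis times angle).
In Python, from bench import bot gives the robot as it stands. The module is installed in compiled form; this text tells all that it offers.
- The arm moves only by the tool arm_command, never from a script. Its argument "plan" is a list that holds one entry, the list of rows, each a list of 6 numbers: the shift along the tool's x, y, z in units of 30 mm (1.0 is 30 mm), then the turn, a rotation vector about the tool's x, y, z in units of 5 degrees (1.0 is 5 degrees). In form: [[[dx, dy, dz, ax, ay, az], ...]]. A call has 1 to 8 rows; each row shifts and turns the commanded pose from where the row before left it, along the tool's axes as they then stand; what a row does not reach is not made up. A row lasts 1/12 s, in which the tool goes at most 41.7 mm and 7.16 degrees, less where a joint would pass 70% of its speed; a pose out of reach is approached as far as the arm can. A call is refused whole if a number of a shift passes 1 or a number of a turn 1, either way. A call with a gripper value outside its range is refused whole. "grip" is the opening, from 0 (shut) to 1 (fully open), set as the call begins (left out, the last holds). The fingers move at their own pace and stop on an object; "newtons" is the grip in N (left out, the last holds). Time passes only in rows, so rows that do not move let the fingers close. It gives the time, the measured TCP pose, the force, the opening and the grip force at its end, in the units of the state.
- bot.sense(): the state, without advancing time (a new reading comes with each control period).
- bot.camera(name): name is "scene" or "top"; returns (picture, depth): 480x640x3 uint8, red, green, blue; 480x640 float32, m along the optical axis (not along the pixel's ray), 0 where there is no reading.
- bot.calibration(name): a dict with "K" (3x3 intrinsics, pixels), "dist" ([k1, k2, p1, p2, k3] as OpenCV has them; the pictures are not rectified), "R" (3x3) and "t" (3): a world point X has camera coordinates R X + t. Camera axes: x right, y down, z forward; pixel columns grow to the right and rows downward; lengths in m; the calibration is good to about 2 mm. A picture is of the moment at which its call begins. calibration takes no time and is no camera call.
- bot.close_job(): hands the job in; it is judged then, once.
The state is a dict: "clock": time; "joints": joint angles; "joint_velocities": joint speeds; "joint_efforts": joint torques, N m; "ee_pos": TCP position; "eef_rot": TCP orientation; "wrist_force": force on the tool from outside, world axes, zero at the start; "wrist_torque": the same for the moment, N m; "width": opening from 0.0 (shut) to 1.0 (fully open); "grasp_force": force on a finger pad.
Only numpy, scipy, OpenCV 4.12 (cv2) and the standard library are available. Lean on these libraries where they do the work, as an engineer would, in place of code of your own. Each camera call takes 0.05 s, during which the arm holds its last target. There are 200 camera calls.

## Task

Two vials lie on the white code-reading stage, one either side of its black line. With your fingertips on top of the longer vial, push it sideways so that it rolls along the stage and comes to rest on the black line, lying along the line with its middle over it. Do not pick it up, and leave the shorter vial and the other things around undisturbed.

Things in the scene. Friction and masses are not known exactly. Their poses are not given: they have to be found in the camera images.
- stage: Fixed white silicone-faced bed, its top 6 mm above its origin (underside, beneath the line). x runs along the line away from the robot, y across it, z up; bed spans x -110 to 140, y -140 to 140 mm. Aluminium lips 6 mm wide, 7 mm high along both y edges. Grey reader head at the far end of the line: x 87 to 135, y -45 to 45 mm, 42 mm high over the bench.
- line (a point): Middle of the working part of the black line, on the bed's top surface. The line is 6 mm wide, flush, and runs along this frame's x (same axes as the stage) from 80 mm on the robot's side to 85 mm on the far side.
- long_vial_mid (a point): Middle of the longer lying vial, on its axis. White, 35 mm diameter, 78 mm long with its narrower dark cap, 45 to 80 g. z points base to cap (cap towards the robot); x starts upward and turns with it. Starts roughly along the line, 55 to 75 mm to either side. Axis 17.5 mm, top 35 mm above the bed. Pressed on top it rolls half as far as the fingertip travels; let go at rest it stays, let go moving slowly it stops within 1 cm.
- short_vial_mid (a point): Half-way along the shorter lying vial (brown, 33 mm diameter, 58 mm long) on the other side of the line, about 35 g. Leave it alone.
- beaker: Glass beaker, 70 mm wide, 82 mm high, standing on the bench to the left of the stage; origin at the centre of its underside. Leave it alone.
- jar: Small jar with a wide lid, 44 mm wide, 56 mm high, on the bench to the right of the stage; origin at the centre of its underside. Leave it alone.
- bung: Cork bung, 26 mm wide and high, on the bench to the right of the stage; origin at the centre of its underside. Leave it alone.
Not all that is in view belongs to the job. What is shaped like the part that bears long_vial_mid but pink, red or turquoise is not meant.

How it is judged:
On the way:
1. the longer vial has truly rolled (turned about its axis by over 1.2 rad) before it is 55 mm from its start (angle between long_vial_mid's own x axis and vertical above 1.2 rad and distance of long_vial_mid from where it was at the start of the episode below 0.055 m), for 0.05 s.
At the end, for the whole second after the job is handed in: The longer vial lies at rest on the bed, its middle within 6 mm of the line's centre sideways and within 30 mm of the line's middle lengthways, its axis within 10 degrees of the line's direction (y of long_vial_mid in the frame of line between -0.006 and 0.006 m and x of long_vial_mid in the frame of line between -0.03 and 0.03 m and z of long_vial_mid in the frame of line between 0.014 and 0.022 m and angle between the z axis of long_vial_mid and the x axis of line, either way round below 0.17 rad and linear speed of long_vial below 0.01 m/s); the robot touches nothing.
It fails at once if the longer vial is lifted or stood up (middle more than 10 mm above where it lies) (z of long_vial_mid in the frame of line above 0.028 m).
It fails at once if the shorter vial is moved over 12 mm (distance of short_vial_mid from where it was at the start of the episode above 0.012 m).
It fails at once if the beaker, jar or bung is moved over 15 mm (distance of any of beaker, jar, bung from where it was at the start of the episode above 0.015 m).
It also fails if it takes over 54 s, if anything falls off the work surface, if the arm or the gripper's body presses on something with over 40 N, if the wrist force passes 120 N, or if a joint passes its speed limit or range.

## Working session

There is one attempt and no reset: what is moved stays moved. The work goes in short steps, Python scripts to look and compute and a tool call to move; the robot and the scene stay as the last step left them, time stands still between calls to the robot, and variables do not carry over. Pictures are saved under pics/ and viewed, at most 10 in all, crops included, and the job is handed in when it is done.

Besides the shell and the picture viewer there is one more tool, called as name(argument=value, ...), one argument or row to a line, values as JSON. arm_command: Moves the arm, as the interface text tells. Its arguments: {"type":"object","properties":{"plan":{"type":"array","items":{"type":"array","items":{"type":"array","items":{"type":"number"}}}},"grip":{"type":"number"},"newtons":{"type":"number"}},"required":["plan"]}

```bash
mkdir -p pics; cat > h.py <<'E'
import numpy as np, cv2
from bench import bot
def shot(n,f):
    p,d=bot.camera(n); cv2.imwrite(f'pics/{f}.png',p[...,::-1]); np.savez(f'pics/{f}.npz',p=p,d=d); return p,d
def cloud(n,d):
    c=bot.calibration(n); K,D,R,t=[np.array(c[k],float) for k in('K','dist','R','t')]
    v,u=np.mgrid[:480,:640]; uv=np.stack([u,v],-1).reshape(-1,1,2).astype(float)
    n_=cv2.undistortPoints(uv,K,D).reshape(480,640,2)
    P=np.dstack([n_*d[...,None],d]); return (P-t)@R
E
python3 - <<'E'
from h import *
shot('top','t0'); shot('scene','s0')
s=bot.sense(); print(s)
E
```

```text
{'clock': 0.1, 'joints': array([ 1.51068373e+00,  4.07836072e-02,  8.39257868e-02, -3.87055838e-04,
       -1.61547596e+00, -3.33713616e-01]), 'joint_velocities': array([ 9.35308272e-04, -2.01029454e-04,  1.94394449e-03, -1.06061266e-03,
        1.31847390e-03,  6.02875473e-05]), 'joint_efforts': array([-4.83449621e-03, -3.69346905e+01,  3.48281407e+01,  6.95181906e+00,
       -4.59205927e-03, -2.62666347e-06]), 'ee_pos': array([0.2300633 , 0.55387011, 0.24937311]), 'eef_rot': array([ 3.07934177e+00, -6.14296229e-01, -2.72240455e-04]), 'wrist_force': array([ 0.53193225,  0.57851313, -0.58132962]), 'wrist_torque': array([ 0.00399741, -0.01075063, -0.01795065]), 'grasp_force': 0.0, 'width': 0.998526182827006}
```

View pics/t0.png

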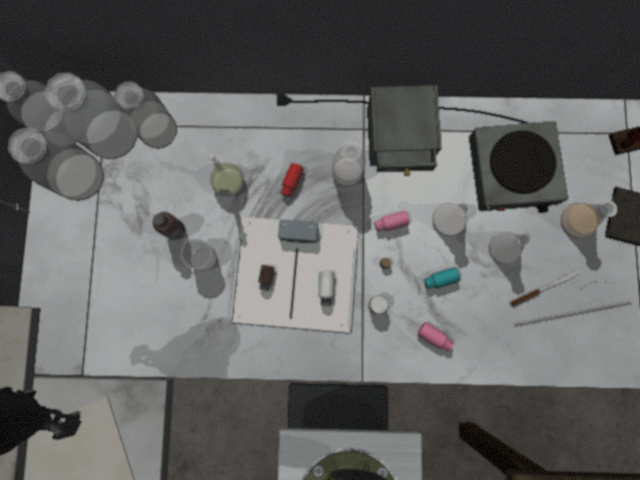

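View pics/s0.png

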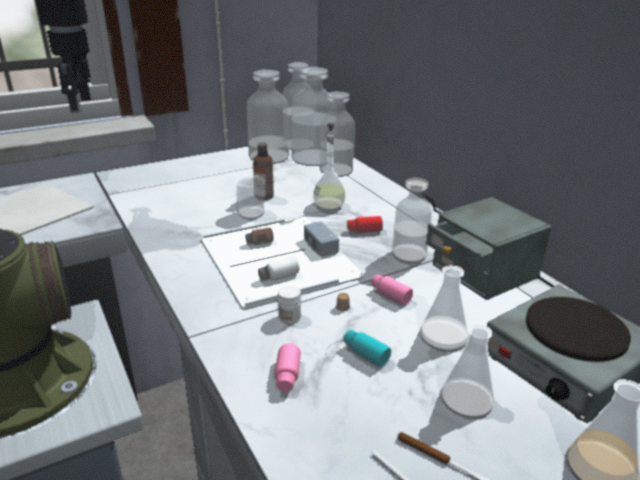

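The top view shows the white bed with its black line at about (294,285), a brown short vial at (266,277) and a white vial with dark cap at (327,287). Similar shapes: red (292,180), pink (393,221), pink (436,336) and turquoise (442,278). Only the white one at (327,287), on the bed, fits the description. I'll confirm it in a crop and measure.

```bash
cat >> h.py <<'E'
def measure(p,d):
    P=cloud('top',d)
    g=p.astype(int).sum(2); out={}
    v,u=np.mgrid[:480,:640]
    bed=(u>240)&(u<352)&(v>222)&(v<326)
    zb=np.median(P[...,2][bed&(g>450)]); out['zbed']=zb
    # line: dark flush pixels
    m=(v>252)&(v<316)&(u>286)&(u<302)&(g<250)
    q=P[m]; c=q.mean(0); a=np.linalg.svd(q[:,:2]-c[:2])[2][0]; a*=np.sign(a[0])
    s=(q[:,:2]-c[:2])@a; out['line']=(c,a,s.min(),s.max(),m.sum())
    return P,g,zb,out
E
python3 - <<'E'
from h import *
z=np.load('pics/t0.npz');p,d=z['p'],z['d']
P,g,zb,o=measure(p,d);print(o)
v,u=np.mgrid[:480,:640]
for n,b in dict(long=(312,345,262,310),short=(252,280,258,296)).items():
    m=(u>b[0])&(u<b[1])&(v>b[2])&(v<b[3])&(P[...,2]>zb+.012)&(P[...,2]<.08)
    q=P[m]; r=cv2.minAreaRect(q[:,:2].astype(np.float32)*1000); print(n,m.sum(),q.mean(0),q[:,2].max(),r,u[m].min(),u[m].max(),v[m].min(),v[m].max())
    c=q[:,:2].mean(0);a=np.linalg.svd(q[:,:2]-c)[2][0];print(a)
m=(u>278)&(u<320)&(v>215)&(v<245)&(P[...,2]>.03)
print('head',P[m].min(0),P[m].max(0))
crop=cv2.resize(p[205:340,225:365,::-1],None,fx=4,fy=4,interpolation=cv2.INTER_CUBIC);cv2.imwrite('pics/c0.png',crop)
E
```

```text
{'zbed': np.float64(0.00679785253165704), 'line': (array([0.52503464, 0.13255781, 0.00631407]), array([ 0.99827298, -0.05874567]), np.float64(-0.029041849348683636), np.float64(0.025111568546057055), np.int64(6))}
long 502 [0.47045839 0.06084369 0.03774066] 0.05003124173232269 ((468.5522155761719, 60.66008758544922), (77.69343566894531, 34.417945861816406), 1.043097734451294) 318 333 271 305
[-0.99999754  0.00221982]
short 335 [0.49145855 0.1987823  0.03491508] 0.04399760096759922 ((490.23345947265625, 200.13111877441406), (32.76115036010742, 57.70718002319336), 81.06231689453125) 258 273 264 290
[-0.99051233  0.13742386]
head [0.39174987 0.07649021 0.03032959] [0.62514649 0.17127735 1.25009509]
```

View pics/c0.png

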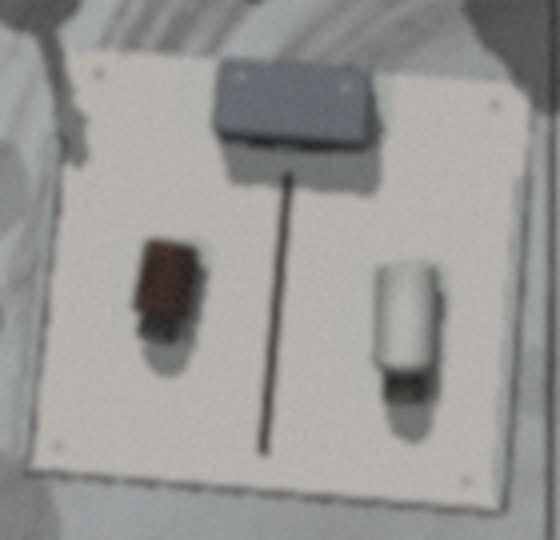

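The crop confirms it: white body with a dark cap towards the robot, crop (405,325), which is full-picture (326,286). Next I'll refine the line and vial axis and compute the approach.

```bash
cat >> h.py <<'E'
from scipy.spatial.transform import Rotation as Ro
def ray(uv,z):
    c=bot.calibration('top'); K,D,R,t=[np.array(c[k],float) for k in('K','dist','R','t')]
    n=cv2.undistortPoints(np.array(uv,float).reshape(-1,1,2),K,D).reshape(-1,2)
    w=np.c_[n,np.ones(len(n))]@R; o=-R.T@t
    return o+w*((z-o[2])/w[:,2])[:,None]
def line(p,rows=range(252,315)):
    g=p.astype(float).mean(2); pts=[]
    for v in rows:
        u0=297.2-(v-248.7)*6.2/69.3; us=np.arange(int(u0)-5,int(u0)+7); I=g[v,us]
        w=np.clip(np.median(I)-15-I,0,None)
        if w.sum()>20: pts.append((w@us/w.sum(),v))
    q=ray(pts,.006)[:,:2]; c=q.mean(0); a=np.linalg.svd(q-c)[2][0]; a*=np.sign(a[0])
    return c,a,np.std((q-c)@[-a[1],a[0]])
def vial(p,d,b):
    P=cloud('top',d); v,u=np.mgrid[:480,:640]
    m=(u>b[0])&(u<b[1])&(v>b[2])&(v<b[3])&(P[...,2]>.016)&(P[...,2]<.06)
    q=P[m]; mid=np.array(cv2.minAreaRect(q[:,:2].astype(np.float32))[0])
    c=np.median(q[:,:2],0); a=np.linalg.svd(q[:,:2]-q[:,:2].mean(0))[2][0]; a*=np.sign(a[0])
    return mid,a,q
def totool(pos,R=None):
    s=bot.sense(); R=Ro.from_rotvec(s['eef_rot']); return R.inv().apply(np.array(pos)-s['ee_pos'])/.03
E
python3 - <<'E'
from h import *
z=np.load('pics/t0.npz');p,d=z['p'],z['d']
c,a,sd=line(p); n=np.array([-a[1],a[0]]); print('line',c,a,sd,np.degrees(np.arctan2(a[1],a[0])))
e=ray([(297.2,248.7),(291,318)],.006);print(e)
# line middle from head-side end: dark extent
mid,va,q=vial(p,d,(312,345,262,310));print('vial',mid,va,np.degrees(np.arctan2(va[1],va[0])), 'off',(mid-c)@n)
hi=q[q[:,2]>.034];print('top strip',hi.mean(0),len(hi),np.percentile(hi[:,2],[50,90]))
al=(q[:,:2]-mid)@va; ac=(q[:,:2]-mid)@[-va[1],va[0]]
for s in np.arange(-.036,.04,.012):
    k=abs(al-s)<.006; print(round(s,3),np.percentile(ac[k],[2,98]).round(4),ac[k].mean().round(4),np.percentile(q[k,2],90).round(4))
m2,_,_=vial(p,d,(252,280,258,296));print('short',m2,(m2-c)@n)
s=bot.sense();M=Ro.from_rotvec(s['eef_rot']).as_matrix();print(M.round(3))
tgt=np.r_[mid+va*.01,.12];print(tgt,totool(tgt))
E
```

```text
line [0.47991315 0.1352044 ] [ 0.99804157 -0.06255416] 0.00020619061764197657 -3.5864307615276685
[[0.56054851 0.12879346 0.006     ]
 [0.39895505 0.13859063 0.006     ]]
vial [0.4685522  0.06066009] [ 0.99999329 -0.00366235] -0.20983740864338532 off -0.07510898600367126
top strip [0.4736041  0.0604514  0.03972306] 389 [0.03980649 0.04392004]
-0.036 [-0.0111  0.0118] 0.0005 0.0373
-0.024 [-0.0129  0.0139] -0.0002 0.0397
-0.012 [-0.0174  0.0168] 0.0 0.0442
0.0 [-0.017   0.0171] 0.0005 0.0437
0.012 [-0.0169  0.0175] -0.0 0.0433
0.024 [-0.0165  0.0177] 0.0005 0.044
0.036 [-0.0164  0.0157] 0.0 0.0431
short [0.49023348 0.20013112] 0.06544514830212339
[[ 0.923 -0.384 -0.   ]
 [-0.384 -0.923 -0.002]
 [ 0.     0.002 -1.   ]]
[0.47855213 0.06062347 0.12      ] [13.95710687 11.99794927  4.33332032]
```

arm_command(
  plan=[
    [[0.88, 0.77, 0, 0, 0, 0], [0.88, 0.77, 0, 0, 0, 0], [0.88, 0.77, 0, 0, 0, 0], [0.88, 0.77, 0, 0, 0, 0], [0.88, 0.77, 0, 0, 0, 0], [0.88, 0.77, 0, 0, 0, 0], [0.88, 0.77, 0, 0, 0, 0], [0.88, 0.77, 0, 0, 0, 0]],
  ],
  grip=0,
)

```text
clock: 0.77
ee_pos: [0.3545, 0.3007, 0.25]
eef_rot: [3.081, -0.614, -0.0]
wrist_force: [1.0, 1.2, 0.4]
width: -0.0
grasp_force: 0.0
```

arm_command(
  plan=[
    [[0.88, 0.77, 0, 0, 0, 0], [0.88, 0.77, 0, 0, 0, 0], [0.88, 0.77, 0, 0, 0, 0], [0.88, 0.77, 0, 0, 0, 0], [0.88, 0.77, 0, 0, 0, 0], [0.88, 0.77, 0, 0, 0, 0], [0.88, 0.77, 0, 0, 0, 0], [0.88, 0.77, 0, 0, 0, 0]],
  ],
)

```text
clock: 1.43
ee_pos: [0.4787, 0.0489, 0.2501]
eef_rot: [-3.081, 0.614, 0.0]
wrist_force: [0.8, 1.0, -0.0]
width: 0.001
grasp_force: 0.0
```

arm_command(
  plan=[
    [[0, 0, 0.8, 0, 0, -0.9], [0, 0, 0.8, 0, 0, -0.9], [0, 0, 0.8, 0, 0, -0.9], [0, 0, 0.8, 0, 0, -0.9], [0, 0, 0.8, 0, 0, -0.9], [0, 0, 0, 0, 0, 0]],
  ],
)

```text
clock: 1.93
ee_pos: [0.4757, 0.05, 0.1246]
eef_rot: [3.139, 0.002, -0.014]
wrist_force: [-1.1, 0.3, -0.7]
width: -0.0
grasp_force: 0.0
```

```bash
python3 - <<'E'
from h import *
s=bot.sense();print(s['clock'],s['ee_pos'],s['wrist_force'],s['width']);print(Ro.from_rotvec(s['eef_rot']).as_matrix().round(3));print(totool([.4786,.0517,.07]))
E
```

```text
1.9333 [0.47568245 0.04998378 0.12459472] [-1.06431181  0.33620639 -0.68540734] -0.000145744462525014
[[ 1.     0.001 -0.009]
 [ 0.001 -1.    -0.002]
 [-0.009  0.002 -1.   ]]
[ 0.11317714 -0.06090593  1.81878307]
```

arm_command(
  plan=[
    [[0.1, -0.05, 0.6, 0, 0, 0], [0, 0, 0.6, 0, 0, 0], [0, 0, 0.6, 0, 0, 0], [0, 0, 0.1, 0, 0, 0], [0, 0, 0, 0, 0, 0], [0, 0, 0, 0, 0, 0]],
  ],
)

```text
clock: 2.43
ee_pos: [0.4822, 0.0523, 0.075]
eef_rot: [3.141, -0.003, 0.003]
wrist_force: [1.2, 0.4, 0.2]
width: -0.002
grasp_force: 0.0
```

arm_command(
  plan=[
    [[0, 0, 0.05, 0, 0, 0], [0, 0, 0, 0, 0, 0]],
  ],
)

```text
clock: 2.6
ee_pos: [0.482, 0.0524, 0.0731]
eef_rot: [-3.141, 0.002, -0.003]
wrist_force: [-0.2, -0.2, -0.7]
width: -0.001
grasp_force: 0.0
```

arm_command(
  plan=[
    [[0, 0, 0.03, 0, 0, 0], [0, 0, 0, 0, 0, 0]],
  ],
)

```text
clock: 2.77
ee_pos: [0.4816, 0.0523, 0.0713]
eef_rot: [-3.141, 0.002, -0.001]
wrist_force: [-0.2, -0.2, 0.8]
width: 0.002
grasp_force: 0.0
```

arm_command(
  plan=[
    [[0, 0, 0.03, 0, 0, 0], [0, 0, 0, 0, 0, 0]],
  ],
)

```text
clock: 2.93
ee_pos: [0.4814, 0.0522, 0.07]
eef_rot: [3.141, -0.002, -0.0]
wrist_force: [-0.3, 0.2, -0.5]
width: -0.004
grasp_force: 0.0
```

arm_command(
  plan=[
    [[0, 0, 0.1, 0, 0, 0], [0, 0, 0.07, 0, 0, 0], [0, 0, 0, 0, 0, 0], [0, 0, 0, 0, 0, 0]],
  ],
)

```text
clock: 3.27
ee_pos: [0.4813, 0.0521, 0.0646]
eef_rot: [3.141, -0.002, -0.001]
wrist_force: [-0.7, 0.0, 0.9]
width: 0.002
grasp_force: 0.0
```

arm_command(
  plan=[
    [[0, 0, 0.05, 0, 0, 0], [0, 0, 0, 0, 0, 0], [0, 0, 0, 0, 0, 0]],
  ],
)

```text
clock: 3.52
ee_pos: [0.4814, 0.0522, 0.0633]
eef_rot: [3.141, -0.002, -0.0]
wrist_force: [0.3, 0.7, -0.7]
width: 0.004
grasp_force: 0.0
```

arm_command(
  plan=[
    [[0, 0, 0.03, 0, 0, 0], [0, 0, 0, 0, 0, 0], [0, 0, 0, 0, 0, 0]],
  ],
)

```text
clock: 3.77
ee_pos: [0.4814, 0.0522, 0.0625]
eef_rot: [3.141, -0.002, -0.0]
wrist_force: [-0.5, 0.7, 0.3]
width: 0.0
grasp_force: 0.0
```

arm_command(
  plan=[
    [[0, 0, 0.03, 0, 0, 0], [0, 0, 0, 0, 0, 0], [0, 0, 0, 0, 0, 0]],
  ],
)

```text
clock: 4.02
ee_pos: [0.4814, 0.0522, 0.0615]
eef_rot: [3.141, -0.002, -0.0]
wrist_force: [-0.1, 0.5, 0.5]
width: 0.002
grasp_force: 0.0
```

arm_command(
  plan=[
    [[0, 0, 0.03, 0, 0, 0], [0, 0, 0, 0, 0, 0], [0, 0, 0, 0, 0, 0]],
  ],
)

```text
clock: 4.27
ee_pos: [0.4814, 0.0522, 0.0606]
eef_rot: [3.141, -0.002, -0.0]
wrist_force: [-0.6, 0.5, -0.9]
width: -0.0
grasp_force: 0.0
```

arm_command(
  plan=[
    [[0, 0, 0.03, 0, 0, 0], [0, 0, 0, 0, 0, 0], [0, 0, 0, 0, 0, 0]],
  ],
)

```text
clock: 4.52
ee_pos: [0.4816, 0.0522, 0.0602]
eef_rot: [3.141, -0.002, 0.001]
wrist_force: [-1.0, 0.1, 2.9]
width: -0.001
grasp_force: 1.4
```

arm_command(
  plan=[
    [[0, 0, 0.02, 0, 0, 0], [0, 0, 0, 0, 0, 0], [0, 0, 0, 0, 0, 0]],
  ],
)

```text
clock: 4.77
ee_pos: [0.4817, 0.0521, 0.0601]
eef_rot: [3.141, -0.001, 0.001]
wrist_force: [-2.0, -0.6, 4.8]
width: 0.003
grasp_force: 3.1
```

arm_command(
  plan=[
    [[0, -0.07, 0, 0, 0, 0], [0, -0.14, 0, 0, 0, 0], [0, -0.14, 0, 0, 0, 0], [0, -0.14, 0, 0, 0, 0], [0, -0.14, 0, 0, 0, 0], [0, -0.14, 0, 0, 0, 0], [0, -0.07, 0, 0, 0, 0], [0, 0, 0, 0, 0, 0]],
  ],
)

```text
clock: 5.43
ee_pos: [0.482, 0.0778, 0.0602]
eef_rot: [-3.141, 0.001, -0.002]
wrist_force: [-2.0, -0.0, 5.8]
width: 0.004
grasp_force: 3.0
```

arm_command(
  plan=[
    [[0, -0.07, 0, 0, 0, 0], [0, -0.07, 0, 0, 0, 0], [0, -0.05, 0, 0, 0, 0], [0, 0, 0, 0, 0, 0], [0, 0, 0, 0, 0, 0], [0, 0, 0, 0, 0, 0]],
  ],
)

```text
clock: 5.93
ee_pos: [0.482, 0.0833, 0.06]
eef_rot: [-3.141, 0.001, -0.002]
wrist_force: [-1.0, 0.6, 5.8]
width: 0.001
grasp_force: 2.9
```

arm_command(
  plan=[
    [[0, 0, -0.05, 0, 0, 0], [0, 0, -0.4, 0, 0, 0], [0, 0, -0.4, 0, 0, 0], [0, 0, 0, 0, 0, 0]],
  ],
)

```text
clock: 6.27
ee_pos: [0.4829, 0.0834, 0.0881]
eef_rot: [-3.141, 0.001, -0.006]
wrist_force: [0.5, 0.9, 1.7]
width: 0.002
grasp_force: 0.0
```

```bash
cat >> h.py <<'E'
def look(f):
    p,d=shot('top',f); cv2.imwrite(f'pics/{f}c.png',cv2.resize(p[205:340,225:365,::-1],None,fx=4,fy=4,interpolation=cv2.INTER_CUBIC))
    return p,d
E
python3 - <<'E'
from h import *
p,d=look('t1'); s=bot.sense(); print(s['ee_pos'],s['wrist_force'])
E
```

```text
[0.48245237 0.08347179 0.08676652] [-0.04161908  0.82552438  0.2577231 ]
```

View pics/t1c.png

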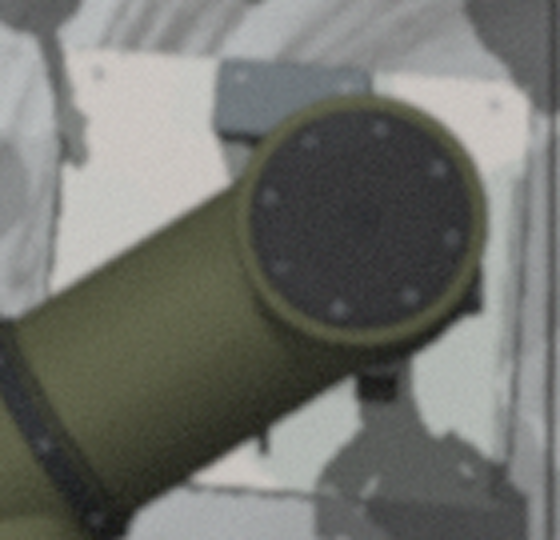

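The crop shows the cap at (378,385), up from (405,385), so the vial rolled about 15.7 mm, which is half the finger travel as expected. I'll continue the strokes.

arm_command(
  plan=[
    [[0, 0.55, 0, 0, 0, 0], [0, 0, 0.3, 0, 0, 0], [0, 0, 0.3, 0, 0, 0], [0, 0, 0.15, 0, 0, 0], [0, 0, 0.05, 0, 0, 0], [0, 0, 0.05, 0, 0, 0], [0, 0, 0, 0, 0, 0], [0, 0, 0, 0, 0, 0]],
  ],
)

```text
clock: 6.98
ee_pos: [0.4812, 0.0665, 0.0599]
eef_rot: [3.14, -0.001, -0.001]
wrist_force: [-5.3, -0.5, 10.2]
width: 0.0
grasp_force: 4.4
```

arm_command(
  plan=[
    [[0, -0.1, 0, 0, 0, 0], [0, -0.2, 0, 0, 0, 0], [0, -0.2, 0, 0, 0, 0], [0, -0.2, 0, 0, 0, 0], [0, -0.2, 0, 0, 0, 0], [0, -0.2, 0, 0, 0, 0], [0, -0.1, 0, 0, 0, 0], [0, 0, 0, 0, 0, 0]],
  ],
)

```text
clock: 7.65
ee_pos: [0.4814, 0.1036, 0.0597]
eef_rot: [3.141, 0.0, -0.0]
wrist_force: [-3.5, 0.7, 6.6]
width: 0.002
grasp_force: 3.4
```

arm_command(
  plan=[
    [[0, 0, 0, 0, 0, 0], [0, 0, 0, 0, 0, 0], [0, 0, -0.05, 0, 0, 0], [0, 0, -0.4, 0, 0, 0], [0, 0, -0.4, 0, 0, 0], [0, 0, 0, 0, 0, 0]],
  ],
)

```text
clock: 8.15
ee_pos: [0.483, 0.1031, 0.0882]
eef_rot: [-3.14, 0.001, -0.007]
wrist_force: [0.6, 0.3, 0.9]
width: -0.001
grasp_force: 0.0
```

arm_command(
  plan=[
    [[0, 0.62, 0, 0, 0, 0], [0, 0, 0.3, 0, 0, 0], [0, 0, 0.3, 0, 0, 0], [0, 0, 0.15, 0, 0, 0], [0, 0, 0.05, 0, 0, 0], [0, 0, 0.05, 0, 0, 0], [0, 0, 0, 0, 0, 0], [0, 0, 0, 0, 0, 0]],
  ],
)

```text
clock: 8.82
ee_pos: [0.4813, 0.0841, 0.0598]
eef_rot: [3.141, -0.001, -0.001]
wrist_force: [-3.6, 0.2, 5.7]
width: 0.001
grasp_force: 2.8
```

arm_command(
  plan=[
    [[0, -0.1, 0, 0, 0, 0], [0, -0.2, 0, 0, 0, 0], [0, -0.2, 0, 0, 0, 0], [0, -0.2, 0, 0, 0, 0], [0, -0.2, 0, 0, 0, 0], [0, -0.2, 0, 0, 0, 0], [0, -0.1, 0, 0, 0, 0], [0, 0, 0, 0, 0, 0]],
  ],
)

```text
clock: 9.48
ee_pos: [0.4816, 0.1209, 0.0599]
eef_rot: [-3.142, -0.0, -0.0]
wrist_force: [-4.2, 1.4, 6.0]
width: -0.002
grasp_force: 3.1
```

arm_command(
  plan=[
    [[0, 0, 0, 0, 0, 0], [0, 0, 0, 0, 0, 0], [0, 0, -0.05, 0, 0, 0], [0, 0, -0.4, 0, 0, 0], [0, 0, -0.4, 0, 0, 0], [0, 0, 0, 0, 0, 0]],
  ],
)

```text
clock: 9.98
ee_pos: [0.4831, 0.1205, 0.0884]
eef_rot: [-3.14, 0.001, -0.007]
wrist_force: [0.5, 0.5, 1.7]
width: -0.002
grasp_force: 0.0
```

```bash
python3 - <<'E'
from h import *
p,d=look('t2'); s=bot.sense(); print(s['clock'],s['ee_pos'],s['wrist_force'])
E
```

```text
10.0333 [0.48265536 0.12050773 0.08701462] [ 0.38271852  0.39524693 -0.36740847]
```

View pics/t2c.png

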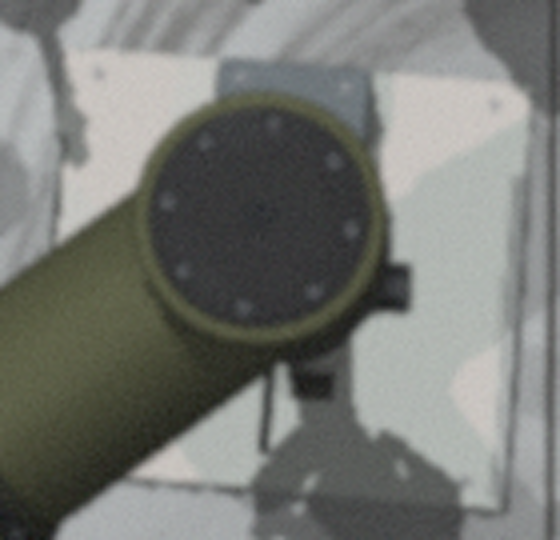

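The cap is now at crop (313,385), about 53 mm along. I'll make one more stroke, then lift clear and measure.

arm_command(
  plan=[
    [[0, 0.58, 0, 0, 0, 0], [0, 0, 0.3, 0, 0, 0], [0, 0, 0.3, 0, 0, 0], [0, 0, 0.15, 0, 0, 0], [0, 0, 0.05, 0, 0, 0], [0, 0, 0.05, 0, 0, 0], [0, 0, 0, 0, 0, 0], [0, 0, 0, 0, 0, 0]],
  ],
)

```text
clock: 10.7
ee_pos: [0.4812, 0.1026, 0.0598]
eef_rot: [3.14, -0.001, -0.001]
wrist_force: [-4.7, -1.2, 7.4]
width: -0.002
grasp_force: 3.6
```

arm_command(
  plan=[
    [[0, -0.1, 0, 0, 0, 0], [0, -0.2, 0, 0, 0, 0], [0, -0.2, 0, 0, 0, 0], [0, -0.2, 0, 0, 0, 0], [0, -0.2, 0, 0, 0, 0], [0, -0.2, 0, 0, 0, 0], [0, -0.1, 0, 0, 0, 0], [0, 0, 0, 0, 0, 0]],
  ],
)

```text
clock: 11.37
ee_pos: [0.4815, 0.1397, 0.0599]
eef_rot: [-3.142, -0.0, -0.0]
wrist_force: [-4.1, 1.7, 7.0]
width: -0.003
grasp_force: 3.3
```

arm_command(
  plan=[
    [[0, 0, 0, 0, 0, 0], [0, 0, 0, 0, 0, 0], [0, 0, -0.05, 0, 0, 0], [0, 0, -0.4, 0, 0, 0], [0, 0, -0.8, 0, 0, 0], [0, 0, -0.8, 0, 0, 0], [0, 0, -0.4, 0, 0, 0]],
  ],
)

```text
clock: 11.95
ee_pos: [0.4826, 0.1389, 0.1365]
eef_rot: [-3.141, 0.001, -0.006]
wrist_force: [0.7, 0.3, -0.6]
width: -0.002
grasp_force: 0.0
```

arm_command(
  plan=[
    [[0, 1, 0, 0, 0, 0], [0, 1, 0, 0, 0, 0], [0, 1, 0, 0, 0, 0], [0, 1, 0, 0, 0, 0], [0, 1, 0, 0, 0, 0], [0, 1, 0, 0, 0, 0], [0, 1, 0, 0, 0, 0], [0, 1, 0, 0, 0, 0]],
  ],
)

```text
clock: 12.62
ee_pos: [0.4811, -0.1028, 0.133]
eef_rot: [-3.142, 0.001, -0.001]
wrist_force: [0.1, -0.7, 0.7]
width: -0.001
grasp_force: 0.0
```

```bash
python3 - <<'E'
from h import *
p,d=look('t3'); s=bot.sense(); print(s['clock'],s['ee_pos'],s['wrist_force'])
E
```

```text
12.6667 [ 0.48068384 -0.10641395  0.13298466] [-1.22082574 -2.5249246   0.84944874]
```

View pics/t3c.png

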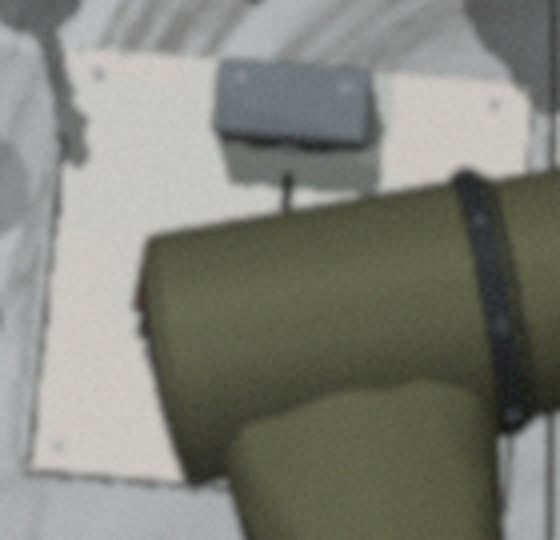

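The arm hides the vial in this picture, so I'll move it away to the left and higher.

arm_command(
  plan=[
    [[-0.3, -0.9, -0.6, 0, 0, 0], [-0.3, -0.9, -0.6, 0, 0, 0], [-0.3, -0.9, -0.6, 0, 0, 0], [-0.3, -0.9, -0.6, 0, 0, 0], [-0.3, -0.9, -0.6, 0, 0, 0], [-0.3, -0.9, -0.6, 0, 0, 0], [-0.3, -0.9, -0.6, 0, 0, 0], [-0.3, -0.9, -0.6, 0, 0, 0]],
  ],
)

```text
clock: 13.33
ee_pos: [0.4087, 0.1158, 0.2779]
eef_rot: [-3.141, 0.002, -0.001]
wrist_force: [0.4, 0.1, -0.1]
width: -0.0
grasp_force: 0.0
```

arm_command(
  plan=[
    [[-0.3, -1, 0, 0, 0, 0], [-0.3, -1, 0, 0, 0, 0], [-0.3, -1, 0, 0, 0, 0], [-0.3, -1, 0, 0, 0, 0], [0, -1, 0, 0, 0, 0], [0, -1, 0, 0, 0, 0], [0, -1, 0, 0, 0, 0], [0, -1, 0, 0, 0, 0]],
  ],
)

```text
clock: 14.0
ee_pos: [0.3733, 0.3564, 0.2768]
eef_rot: [-3.141, 0.001, -0.0]
wrist_force: [0.3, -0.5, 0.7]
width: -0.002
grasp_force: 0.0
```

arm_command(
  plan=[
    [[0, -1, 0, 0, 0, 0], [0, -1, 0, 0, 0, 0], [0, -1, 0, 0, 0, 0], [0, 0, 0, 0, 0, 0]],
  ],
)

```text
clock: 14.33
ee_pos: [0.3729, 0.4484, 0.2738]
eef_rot: [3.138, 0.002, -0.004]
wrist_force: [-0.3, -0.7, -2.2]
width: -0.0
grasp_force: 0.0
```

```bash
python3 - <<'E'
from h import *
p,d=look('t4'); s=bot.sense(); print(s['clock'],s['ee_pos'],s['wrist_force'])
z=np.load('pics/t0.npz'); c,a,_=line(z['p']); n=np.array([-a[1],a[0]])
mid,va,q=vial(p,d,(280,312,262,310)); print(mid,np.degrees(np.arctan2(va[1],va[0])-np.arctan2(a[1],a[0])),'off',(mid-c)@n,'along',(mid-[.4773,.1354])@a)
al=(q[:,:2]-mid)@va; ac=(q[:,:2]-mid)@[-va[1],va[0]]
for t in np.arange(-.036,.04,.012):
    k=abs(al-t)<.006; print(round(t,3),np.percentile(ac[k],[2,98]).round(4))
m2,_,_=vial(p,d,(252,280,258,296));print('short',m2)
E
```

```text
14.3833 [0.37314094 0.44660726 0.27446046] [ 0.54768052 -0.70564642 -0.07492265]
[0.46903071 0.13167882] 3.478936844300277 off -0.004199412957805973 along -0.008020321803982607
-0.036 [-0.0114  0.0113]
-0.024 [-0.0127  0.0117]
-0.012 [-0.0176  0.0166]
0.0 [-0.0174  0.017 ]
0.012 [-0.0171  0.0174]
0.024 [-0.0167  0.0178]
0.036 [-0.0165  0.0158]
short [0.48970962 0.1962458 ]
```

View pics/t4c.png

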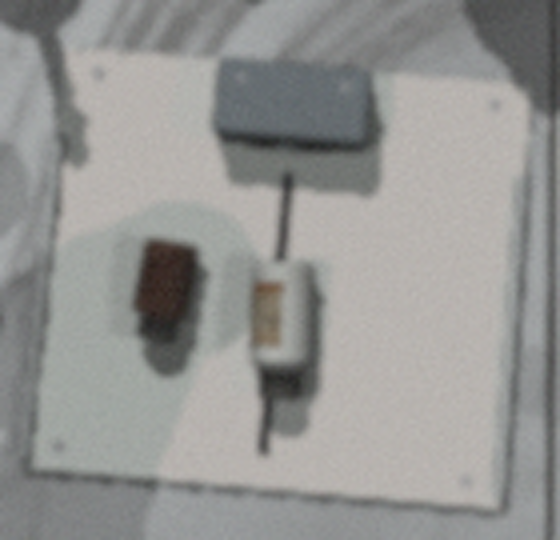

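The vial (crop (280,315)) is 4.2 mm short of the line, 8 mm off lengthways and tilted 3.5°. The short vial at crop (166,285) hasn't moved. One small nudge of about 8 mm of finger travel will centre it.

arm_command(
  plan=[
    [[0.4, 1, 0, 0, 0, 0], [0.4, 1, 0, 0, 0, 0], [0.4, 1, 0, 0, 0, 0], [0.4, 1, 0, 0, 0, 0], [0.4, 1, 0, 0, 0, 0], [0.4, 1, 0, 0, 0, 0], [0.4, 1, 0, 0, 0, 0], [0.4, 1, 0, 0, 0, 0]],
  ],
)

```text
clock: 15.05
ee_pos: [0.4697, 0.2025, 0.2774]
eef_rot: [-3.141, 0.002, -0.001]
wrist_force: [1.8, -0.2, -0.3]
width: -0.002
grasp_force: 0.0
```

arm_command(
  plan=[
    [[0.2, 0.9, 0.3, 0, 0, 0], [0.2, 0.9, 0.6, 0, 0, 0], [0, 0.8, 0.9, 0, 0, 0], [0, 0, 0.9, 0, 0, 0], [0, 0, 0.9, 0, 0, 0], [0, 0, 0.9, 0, 0, 0], [0, 0, 0, 0, 0, 0], [0, 0, 0, 0, 0, 0]],
  ],
)

```text
clock: 15.72
ee_pos: [0.481, 0.1257, 0.1416]
eef_rot: [3.14, -0.002, -0.002]
wrist_force: [-0.2, 0.3, 1.0]
width: 0.001
grasp_force: 0.0
```

```bash
python3 - <<'E'
from h import *
s=bot.sense(); print(s['clock'],s['ee_pos'],s['eef_rot'],totool([.4815,.1275,.0645]))
E
```

```text
15.7167 [0.48098977 0.12573837 0.14161707] [ 3.13996694e+00 -2.16123596e-03 -1.92559157e-03] [ 0.02007665 -0.06292204  2.57044743]
```

arm_command(
  plan=[
    [[0, -0.05, 0.7, 0, 0, 0], [0, 0, 0.7, 0, 0, 0], [0, 0, 0.7, 0, 0, 0], [0, 0, 0.4, 0, 0, 0], [0, 0, 0, 0, 0, 0], [0, 0, 0, 0, 0, 0], [0, 0, 0, 0, 0, 0], [0, 0, 0, 0, 0, 0]],
  ],
)

```text
clock: 16.38
ee_pos: [0.4825, 0.1286, 0.0688]
eef_rot: [-3.14, 0.001, -0.004]
wrist_force: [1.1, -0.5, -0.6]
width: -0.003
grasp_force: 0.0
```

arm_command(
  plan=[
    [[0, 0, 0.05, 0, 0, 0], [0, 0, 0.05, 0, 0, 0], [0, 0, 0, 0, 0, 0], [0, 0, 0, 0, 0, 0]],
  ],
)

```text
clock: 16.72
ee_pos: [0.4815, 0.128, 0.0637]
eef_rot: [3.141, -0.002, -0.0]
wrist_force: [0.6, -0.1, -0.8]
width: 0.002
grasp_force: 0.0
```

arm_command(
  plan=[
    [[0, 0, 0.06, 0, 0, 0], [0, 0, 0.05, 0, 0, 0], [0, 0, 0, 0, 0, 0], [0, 0, 0, 0, 0, 0]],
  ],
)

```text
clock: 17.05
ee_pos: [0.4816, 0.1281, 0.0604]
eef_rot: [3.141, -0.002, 0.0]
wrist_force: [0.4, -0.6, 0.3]
width: 0.001
grasp_force: 0.1
```

arm_command(
  plan=[
    [[0, 0, 0.03, 0, 0, 0], [0, 0, 0, 0, 0, 0], [0, 0, 0, 0, 0, 0]],
  ],
)

```text
clock: 17.3
ee_pos: [0.4817, 0.1281, 0.0602]
eef_rot: [3.142, -0.001, 0.001]
wrist_force: [-2.0, -0.9, 5.5]
width: -0.0
grasp_force: 2.7
```

arm_command(
  plan=[
    [[0, -0.05, 0, 0, 0, 0], [0, -0.09, 0, 0, 0, 0], [0, -0.09, 0, 0, 0, 0], [0, -0.05, 0, 0, 0, 0], [0, 0, 0, 0, 0, 0], [0, 0, 0, 0, 0, 0], [0, 0, 0, 0, 0, 0], [0, 0, 0, 0, 0, 0]],
  ],
)

```text
clock: 17.97
ee_pos: [0.4818, 0.1366, 0.0602]
eef_rot: [-3.141, 0.001, -0.001]
wrist_force: [-2.5, 0.2, 4.8]
width: -0.001
grasp_force: 2.6
```

arm_command(
  plan=[
    [[0, 0, -0.05, 0, 0, 0], [0, 0, -0.4, 0, 0, 0], [0, 0, -0.9, 0, 0, 0], [0, 0, -0.9, 0, 0, 0], [0, 0, -0.9, 0, 0, 0], [0, 0, -0.9, 0, 0, 0], [0, 0, -0.9, 0, 0, 0], [0, 0, -0.9, 0, 0, 0]],
  ],
)

```text
clock: 18.63
ee_pos: [0.4813, 0.1362, 0.237]
eef_rot: [-3.141, 0.002, -0.001]
wrist_force: [1.1, 0.4, -0.5]
width: -0.0
grasp_force: 0.0
```

arm_command(
  plan=[
    [[-0.4, -1, 0, 0, 0, 0], [-0.4, -1, 0, 0, 0, 0], [-0.4, -1, 0, 0, 0, 0], [-0.4, -1, 0, 0, 0, 0], [-0.4, -1, 0, 0, 0, 0], [-0.4, -1, 0, 0, 0, 0], [-0.4, -1, 0, 0, 0, 0], [-0.4, -1, 0, 0, 0, 0]],
  ],
)

```text
clock: 19.3
ee_pos: [0.3849, 0.3779, 0.2357]
eef_rot: [-3.141, 0.001, -0.0]
wrist_force: [0.9, 0.8, 0.1]
width: -0.002
grasp_force: 0.0
```

arm_command(
  plan=[
    [[0, -1, 0, 0, 0, 0], [0, -1, 0, 0, 0, 0], [0, -1, 0, 0, 0, 0], [0, 0, 0, 0, 0, 0], [0, 0, 0, 0, 0, 0], [0, 0, 0, 0, 0, 0]],
  ],
)

```text
clock: 19.8
ee_pos: [0.386, 0.4663, 0.2351]
eef_rot: [3.141, -0.002, 0.0]
wrist_force: [0.9, -0.1, 0.6]
width: 0.0
grasp_force: 0.0
```

```bash
python3 - <<'E'
from h import *
p,d=look('t5'); s=bot.sense(); print(s['clock'],s['ee_pos'],s['wrist_force'])
z=np.load('pics/t0.npz'); c,a,_=line(z['p']); n=np.array([-a[1],a[0]])
mid,va,q=vial(p,d,(278,312,262,310)); print(mid,np.degrees(np.arctan2(va[1],va[0])-np.arctan2(a[1],a[0])),'off',(mid-c)@n,'along',(mid-[.4773,.1354])@a)
E
```

```text
19.85 [0.3861013  0.46600902 0.23554143] [0.02297999 0.45853128 0.89669683]
[0.46942458 0.13630123] 2.859254175408031 off 0.00043858712830787257 along -0.00791637692916584
```

View pics/t5c.png

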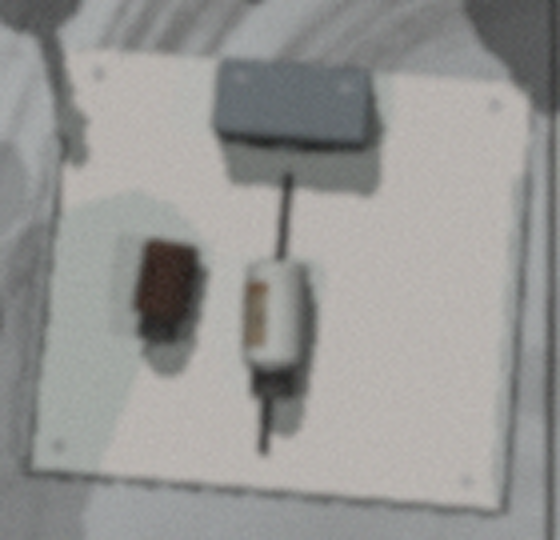

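The vial (crop (275,315)) now lies centred over the line, 0.4 mm off sideways, 8 mm lengthways and tilted 2.9°. The short vial at crop (166,285) is unmoved.

```bash
python3 -c "from bench import bot; print(bot.close_job())"
```

```text
the job is handed in; nothing more can be done
None
```

I rolled the longer vial onto the black line and handed the job in at about 20 s. Its middle measured 0.4 mm off the line sideways and 8 mm lengthways, tilted 2.9°, and the short vial looked unmoved; the hand-in gave no verdict.

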